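Build up the spacer stack on the mounting stud

TASK

Build up the stack on the upright stud of the blue mounting foot: thread on the aluminium spacer first, then the thick orange washer, then the brass bushing, each the same way up as it stands now. Lower each one fully home, by hand rather than letting it drop, so that it sits flat on the one below, and leave the finished stack free. The bottle, vial, beaker and drum standing close by must stay upright where they are.

Things in the scene. Friction and masses are not known exactly. Their poses are not given: they have to be found in the camera images.
- stud_seat (a point): the seat of the blue mounting foot, which is fixed to the bench and stands in any of the four work places: a round flange 100 mm in diameter and 18 mm thick with an upright steel stud (20 mm diameter) at its centre. The point lies on the stud's axis on the flange's top face, 18 mm above the bench; z points up along the stud. Four dark cap screws, 5 mm high and 12 mm in diameter, stand on the flange 39 mm from the axis.
- stud_tip (a point): top end of the same stud, on its axis, 92 mm above the flange's top face and 110 mm above the bench; the last 7 mm taper to a 12 mm wide nose. With the spacer home the stud stands 28 mm out of it, so grip the spacer near its top, or the stud meets the palm of the gripper
- spacer_mid (a point): the spacer: a plain bright aluminium tube standing upright on the bench, outside diameter 46 mm, height 64 mm, bore 26 mm right through. The point is its centre, 32 mm above its underside; z up. 0.1 to 0.21 kg
- washer_mid (a point): the washer: a thick flat orange plastic ring lying on the bench, outside diameter 60 mm, thickness 16 mm, bore 26 mm right through. The point is on its axis, half-way up, 8 mm above its underside; z up. 0.08 to 0.17 kg
- bushing_mid (a point): the bushing: a brass tube standing upright on its flange: flange 60 mm diameter and 10 mm thick, and above it a body 48 mm in diameter to a full height of 58 mm; bore 26 mm right through. The point is on its axis, half-way up, 29 mm above its underside; z up. 0.17 to 0.35 kg
- blue_bottle: bystander: small white bottle with a blue cap, 51 mm diameter, 96 mm tall, loose; it stands beside the spacer or the bushing, about 95 mm from axis to axis; origin at the centre of its underside
- beaker: bystander: clear beaker, 62 mm diameter, 82 mm tall, loose; it stands beside the bushing or the spacer, about 95 mm from axis to axis; origin at the centre of its underside
- vial: bystander: clear vial with a teal cap, 27 mm diameter, 60 mm tall, loose; it stands beside the washer, about 85 mm from axis to axis; origin at the centre of its underside
- drum: bystander: white plastic drum with a stem on its top, 66 mm diameter, 155 mm tall, loose; it stands about 130 mm behind the stud, axis to axis; origin at the centre of its underside

How it is judged:
By the outcome, as a careful person would: the job done as asked, in the order asked, and still so for the second after the job is handed in, with the robot touching nothing.
It also fails if it takes over 72 s, if anything falls off the work surface, if the arm or the gripper's body presses on something with over 40 N, if the wrist force passes 120 N, or if a joint passes its speed limit or range.

ROBOT

A 6-joint arm with a two-finger parallel gripper is mounted at the origin on a cart in front of the work surface, level with it; the furniture and walls round the work are solid. World frame = base frame: x ahead of the robot, y to its left, z up, the work surface at z = 0. Lengths are in m, angles in rad, forces in N, time in s.
With the tool pointing down it reaches from about 0.25 to 0.725 m from the base axis. Payload 4 kg.
Tool frame: the origin (TCP) lies on the centre line of the jaws, within the pads' length; the fingertips stand 14 mm ahead of it and the grasp point (between the pads) lies 5 mm behind it; z points along the fingers, x is the direction in which the jaws open and shut, and the axes are right-handed (so a half turn about z gives the same grasp; the last joint's range is limited). The gripper opens to 85 mm and grips with 20 to 120 N. Pads are 22 mm wide; open, the fingers measure 114 mm over their backs; the gripper's body (76 mm by 85 mm) begins 54 mm behind the grasp point. The pads swing forward as they close: fully open they stand 13 mm farther back than shut.
Start: joints at [1.264, 0.241, 0.005, 1.335, 0, 1.571], TCP at [0.151, 0.477, 0.245] pointing down, gripper open.
Joint ranges: [-2.72, 2.72], [-1.05, 1.87], [-1.09, 1.28], [-1.99, 2.15], [-1.42, 1.44], [-3.14, 3.14]. Speed limits (rad/s): [2.79, 2.79, 3.14, 3.14, 3.14, 3.14].

INTERFACE

Orientations are given as a unit quaternion [x, y, z, w].
In Python, from workcell import get_obs, optics, ticket gives the robot as it stands.
- The arm moves only by the shell command python3 -m inch 'ROWS'. ROWS is JSON, a list that holds one entry, the list of rows, each a list of 5 numbers: the finger opening in cm, from 0 to 8.54, then the shift along the tool's x, y, z in cm, then the turn about the tool's z in degrees. In form: [[[fingers, dx, dy, dz, roll], ...]]. A call has exactly 5 rows; each row is the pose to reach, as a shift and turn from the pose measured when the call began, along the tool's axes at that moment; what a row does not reach only later rows make up. A row lasts 1/8 s, in which the tool goes at most 62.5 mm and 10.7 degrees, less where a joint would pass 70% of its speed; a pose out of reach is approached as far as the arm can. A call with a gripper value outside its range is refused whole. The fingers move at their own pace and stop on an object; the grip force is fixed at half the most. Time passes only in rows, so rows that repeat a pose let the fingers close, or fill a call up. It gives the time, the measured TCP pose, the force and the opening at its end, in the units of the state.
- get_obs(): the state, without advancing time (a new reading comes with each control period).
- optics.camera(name): name is "side" or "top"; returns (picture, depth): 420x560x3 uint8, red, green, blue; 420x560 float32, m along the optical axis (not along the pixel's ray), 0 where there is no reading.
- optics.camera_info(name): a dict with "vfov" (degrees; the focal length in pixels is half the picture's height over the tangent of half this angle, whatever the lens; pixels are square), "cx", "cy" (the principal point, pixels), "k1" (the pictures are not rectified: a ray, as slopes to the right and down, at radius r is drawn at 1 + k1 r^2 times it, then the intrinsics apply), "R" (3x3) and "t" (3): a world point X has camera coordinates R X + t. Camera axes: x right, y down, z forward; pixel columns grow to the right and rows downward; lengths in m; the calibration is good to about 2 mm. A picture is of the moment at which its call begins. camera_info takes no time and is no camera call.
- ticket.job_done(): hands the job in, once; it reports no verdict.
The state is a dict: "clock": time; "joint_pos": joint angles; "joint_vel": joint speeds; "tau": joint torques, N m; "eef_pos": TCP position; "tool_rot": TCP orientation; "ft_force": force on the tool from outside, world axes, zero at the start; "ft_torque": the same for the moment, N m; "grip_width": finger opening in m.
Only numpy, scipy, OpenCV 4.12 (cv2) and the standard library are available. Lean on these libraries where they do the work, as an engineer would, in place of code of your own. Each camera call takes 0.05 s, during which the arm holds its last target.

## Working session

There is one attempt and no reset: what is moved stays moved. The work goes in short steps, Python scripts to look and compute and a shell command to move; the robot and the scene stay as the last step left them, time stands still between calls to the robot, and variables do not carry over. Pictures are saved under pics/ and viewed, and the job is handed in when it is done.

```bash
ls; mkdir -p pics; cat > h.py <<'E'
import numpy as np, cv2
from workcell import get_obs, optics, ticket
E
python3 - <<'E'
from h import *
o=get_obs(); print({k:np.round(v,3).tolist() for k,v in o.items()})
for n in("side","top"):
    p,d=optics.camera(n); cv2.imwrite(f"pics/{n}0.png",p[:,:,::-1]); np.savez(f"{n}0.npz",p=p,d=d)
    print(n,optics.camera_info(n))
E
```

```text
pics
{'clock': 0.0, 'joint_pos': [1.264, 0.241, 0.004, 1.335, 0.0, 1.571], 'joint_vel': [-0.001, -0.0, 0.0, 0.001, 0.002, -0.001], 'tau': [-0.0, -37.232, 25.241, 0.017, -0.0, -0.0], 'eef_pos': [0.151, 0.476, 0.244], 'tool_rot': [0.807, 0.591, -0.001, 0.001], 'ft_force': [-0.192, -1.694, -0.368], 'ft_torque': [0.011, -0.015, 0.01], 'grip_width': 0.085}
side {'vfov': 55.35095065676206, 'cx': 278.74252901463234, 'cy': 209.33018513883346, 'k1': 0.018576012754063516, 'R': array([[ 0.97198725, -0.23341965, -0.02749626],
       [-0.10990798, -0.34799679, -0.93103086],
       [ 0.20775229,  0.90797219, -0.36390313]]), 't': array([-0.54281589,  0.15000088,  1.09688716])}
top {'vfov': 47.34139675231033, 'cx': 278.4093901054644, 'cy': 207.7543198549137, 'k1': 0.024800688022537987, 'R': array([[ 0.01576481, -0.99986622, -0.00435976],
       [-0.99690106, -0.01538167, -0.07714708],
       [ 0.0770697 ,  0.00556246, -0.99701019]]), 't': array([0.01442752, 0.57679014, 1.43164774])}
```

View pics/side0.png

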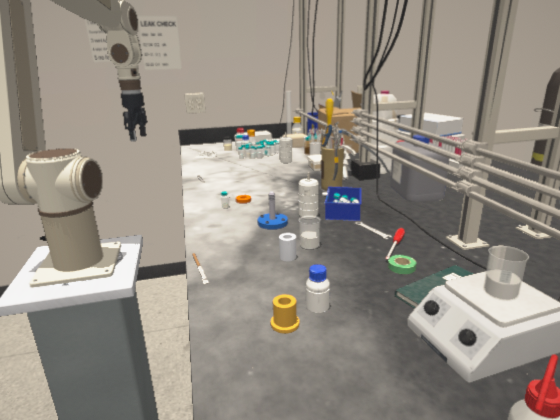

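View pics/top0.png

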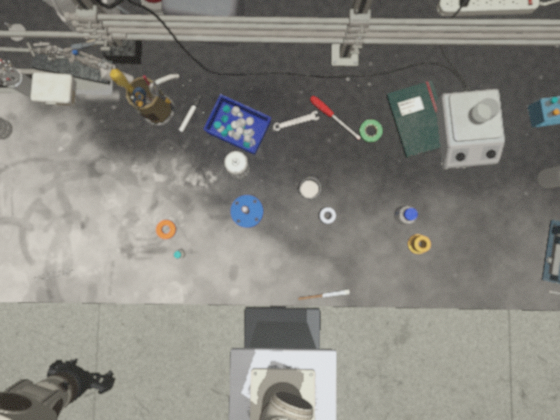

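The side view shows the foot at (272,215), the spacer at (288,247) with the beaker at (310,232), and the washer at (243,198) with the vial at (225,200). The bushing is at (285,313) with the bottle at (318,290). In the top view the foot is at (247,211), spacer (328,215), washer (166,229), bushing (420,244) and drum (236,162). Next I'll measure them.

```bash
cat >> h.py <<'E'
def K(n):
    i=optics.camera_info(n); f=210/np.tan(np.radians(i['vfov']/2)); return i,f
def ray(n,u,v):
    i,f=K(n); xd=(u-i['cx'])/f; yd=(v-i['cy'])/f
    x,y=xd,yd
    for _ in range(20):
        s=1+i['k1']*(x*x+y*y); x,y=xd/s,yd/s
    R=i['R'];c=-R.T@i['t']; return c,R.T@np.array([x,y,1.])
def plane(n,u,v,z):
    c,d=ray(n,u,v); return c+d*(z-c[2])/d[2]
def proj(n,X):
    i,f=K(n); c=i['R']@np.asarray(X,float)+i['t']; x,y=c[:2]/c[2]; s=1+i['k1']*(x*x+y*y)
    return i['cx']+f*x*s,i['cy']+f*y*s
def tri(a,b):
    (c1,d1),(c2,d2)=a,b; d1=d1/np.linalg.norm(d1);d2=d2/np.linalg.norm(d2)
    A=np.stack([d1,-d2],1); s=np.linalg.lstsq(A,c2-c1,rcond=None)[0]
    p,q=c1+s[0]*d1,c2+s[1]*d2; return (p+q)/2,np.linalg.norm(p-q)
E
python3 - <<'E'
from h import *
for n,cs in (("top",[(247,211),(328,215),(166,229),(420,244)]),("side",[(272,212),(288,245),(243,198),(285,312)])):
    p=np.load(n+"0.npz")['p'][:,:,::-1]
    t=[cv2.resize(p[v-25:v+25,u-25:u+25],(400,400),interpolation=cv2.INTER_CUBIC) for u,v in cs]
    cv2.imwrite(f"pics/z_{n}.png",cv2.resize(np.vstack([np.hstack(t[:2]),np.hstack(t[2:])]),(600,600)))
    print(n)
    for (u,v),z in zip(cs,(.018,.064,.016,.058)): print(plane(n,u,v,z).round(4))
E
```

```text
top
[0.5654 0.1189 0.018 ]
[ 0.5541 -0.123   0.064 ]
[0.507  0.3637 0.016 ]
[ 0.4735 -0.3936  0.058 ]
side
[0.5771 0.1744 0.018 ]
[ 0.5428 -0.1747  0.064 ]
[0.5043 0.3522 0.016 ]
[ 0.4668 -0.4404  0.058 ]
```

View pics/z_top.png

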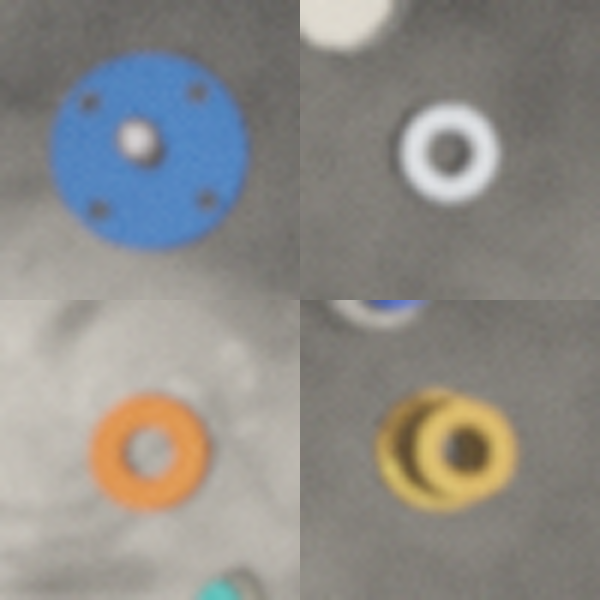

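View pics/z_side.png

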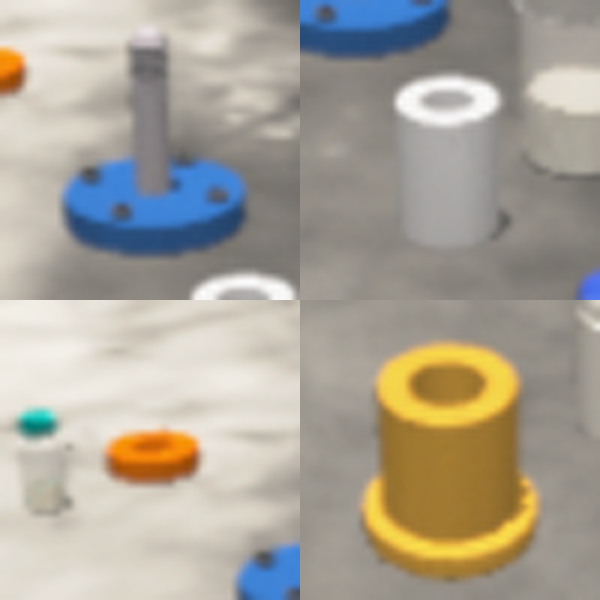

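```bash
cat >> h.py <<'E'
def cloud(n,d):
    i,f=K(n); v,u=np.mgrid[0:420,0:560]; xd=(u-i['cx'])/f; yd=(v-i['cy'])/f; x,y=xd.copy(),yd.copy()
    for _ in range(10):
        s=1+i['k1']*(x*x+y*y); x,y=xd/s,yd/s
    P=np.stack([x*d,y*d,d],-1); P=(P-i['t'])@i['R']; P[d==0]=np.nan; return P
def blob(m,near,rad=40):
    k,l,st,c=cv2.connectedComponentsWithStats(m.astype(np.uint8))
    b=[j for j in range(1,k) if st[j,4]>15 and np.hypot(*(c[j]-near))<rad]
    j=min(b,key=lambda j:np.hypot(*(c[j]-near))); 
    cn=max(cv2.findContours((l==j).astype(np.uint8),cv2.RETR_EXTERNAL,cv2.CHAIN_APPROX_NONE)[0],key=len)
    h=cv2.convexHull(cn); f=cv2.drawContours(np.zeros(m.shape,np.uint8),[h],-1,1,-1)
    M=cv2.moments(f,True); return np.array([M['m10']/M['m00'],M['m01']/M['m00']]),st[j]
E
python3 - <<'E'
from h import *
z=np.load("top0.npz"); p=z['p'];P=cloud("top",z['d'])
hsv=cv2.cvtColor(p,cv2.COLOR_RGB2HSV); H,S,V=[hsv[...,i].astype(int) for i in range(3)]
for nm,m,c,zz in (("foot",(abs(H-107)<12)&(S>100),(247,211),.018),("spacer",(S<40)&(V>165),(328,215),.064),("washer",(abs(H-12)<6)&(S>120),(166,229),.016),("bush",(abs(H-21)<6)&(S>90)&(V>165),(422,244),.058),("bushall",(abs(H-21)<8)&(S>80),(420,244),.03)):
    b,s=blob(m,c); print(nm,b.round(2),s,plane("top",*b,zz).round(4))
    u,v=map(int,b); Q=P[v-16:v+17,u-16:u+17].reshape(-1,3)
    for lo,hi in ((zz-.008,zz+.008),):
        q=Q[(Q[:,2]>lo)&(Q[:,2]<hi)]; print('  depth',len(q),((q.min(0)+q.max(0))/2).round(4),np.median(q,0).round(4),(q.max(0)-q.min(0)).round(3)) if len(q) else 0
print("bush circ",plane("top",422.2,243.8,.058).round(4))
print("stud tip top", plane("top",247-25+137/6-.5,211-25+139/6-.5,.11).round(4))
# others
for nm,uv,zz in(("beaker",(309.5,189),.02),("bottle",(410,215),.096),("vial",(179,254),.06),("drum",(236,161),.13)): print(nm,plane("top",*uv,zz).round(3))
# side checks
print("side spacer top",plane("side",288-25+147.5/6-.5,245-25+99/6-.5,.064).round(4))
print("side bush top",plane("side",285-25+147.5/6-.5,312-25+84.5/6-.5,.058).round(4))
print("side tip",plane("side",272-25+148/6-.5,212-25+30/6-.5,.11).round(4))
print("side washer",plane("side",243-25+152/6-.5,198-25+149/6-.5,.016).round(4))
E
```

```text
foot [246.52 210.64] [231 195  32  32 712] [0.5665 0.1203 0.018 ]
  depth 760 [0.5686 0.1206 0.0181] [0.565  0.1196 0.0179] [0.098 0.095 0.016]
spacer [327.61 215.04] [320 207  16  17 163] [ 0.554  -0.1219  0.064 ]
  depth 132 [ 0.5556 -0.1217  0.0633] [ 0.5542 -0.1201  0.0639] [0.045 0.045 0.012]
washer [165.63 228.97] [157 220  19  19 206] [0.5071 0.3649 0.016 ]
  depth 257 [0.5152 0.3649 0.0157] [0.5073 0.3655 0.0158] [0.083 0.089 0.015]
bush [419.09 243.87] [408 234  23  20 231] [ 0.4739 -0.391   0.058 ]
  depth 152 [ 0.4752 -0.3981  0.0571] [ 0.4762 -0.4001  0.0574] [0.044 0.047 0.012]
bushall [418.57 243.6 ] [407 234  24  20 359] [ 0.4748 -0.3975  0.03  ]
  depth 36 [ 0.4751 -0.3936  0.0301] [ 0.4751 -0.3838  0.0308] [0.045 0.038 0.016]
bush circ [ 0.4742 -0.4001  0.058 ]
stud tip top [0.5656 0.1201 0.11  ]
beaker [ 0.635 -0.07   0.02 ]
bottle [ 0.556 -0.355  0.096]
vial [0.433 0.313 0.06 ]
drum [0.699 0.145 0.13 ]
side spacer top [ 0.5542 -0.1216  0.064 ]
side bush top [ 0.4744 -0.4029  0.058 ]
side tip [0.566  0.1225 0.11  ]
side washer [0.5049 0.3599 0.016 ]
```

```bash
cat >> h.py <<'E'
from scipy.spatial.transform import Rotation as Ro
def go(x,y,z,head=None):
    o=get_obs(); R=Ro.from_quat(o['tool_rot']).as_matrix(); d=R.T@(np.array([x,y,z])-o['eef_pos'])*100
    h=np.degrees(np.arctan2(R[1,0],R[0,0])); r=0 if head is None else (h-head)
    print('t',round(float(o['clock']),2),'pos',np.round(o['eef_pos'],4),'head',round(h,1),'tilt',(R[:,2]).round(4),'w',round(float(o['grip_width']),4),'F',np.round(o['ft_force'],1),'-> cm',d.round(2),'roll',round(r,1),'j',np.round(o['joint_pos'],2))
E
python3 -c "
from h import *
go(.554,-.1215,.20,-58)"
```

```text
t 0.1 pos [0.1508 0.4762 0.2445] head 72.4 tilt [-5.0e-04 -1.8e-03 -1.0e+00] w 0.0853 F [ 0.3 -0.5 -0.7] -> cm [-44.79  56.48   4.53] roll 130.4 j [ 1.26  0.24  0.    1.34 -0.    1.57]
```

```bash
python3 -m inch '[[[8.5,-44.8,56.5,2,130],[8.5,-44.8,56.5,2,130],[8.5,-44.8,56.5,2,130],[8.5,-44.8,56.5,2,130],[8.5,-44.8,56.5,2,130]]]'; python3 -c "
from h import *
go(.554,-.1215,.20,-58)"
```

```text
clock: 0.72
eef_pos: [0.3262, 0.2158, 0.2365]
tool_rot: [0.987, 0.16, 0.0, 0.0]
ft_force: [0.7, 1.5, 0.5]
grip_width: 0.085
t 0.72 pos [0.3262 0.2158 0.2365] head 18.4 tilt [ 5.e-04 -8.e-04 -1.e+00] w 0.085 F [0.7 1.5 0.5] -> cm [10.98 39.19  3.69] roll 76.4 j [ 0.59  0.03 -0.27  1.28 -0.    1.84]
```

```bash
python3 -m inch '[[[8.5,11,39.2,3,76.4],[8.5,11,39.2,3,76.4],[8.5,11,39.2,3,76.4],[8.5,11,39.2,3,76.4],[8.5,11,39.2,3,76.4]]]'; python3 -c "
from h import *
go(.554,-.1215,.14,-58)"
```

```text
clock: 1.35
eef_pos: [0.5004, -0.0427, 0.2135]
tool_rot: [0.953, -0.304, 0.0, 0.0]
ft_force: [1.5, 0.8, 1.0]
grip_width: 0.0852
t 1.35 pos [ 0.5004 -0.0427  0.2135] head -35.4 tilt [ 1.e-04 -4.e-04 -1.e+00] w 0.0852 F [1.5 0.8 1. ] -> cm [8.92 3.32 7.35] roll 22.6 j [-0.08  0.26 -0.05  1.26 -0.    2.1 ]
```

```bash
python3 -m inch '[[[8.5,8.92,3.32,4,22.6],[8.5,8.92,3.32,6,22.6],[8.5,8.92,3.32,7.35,22.6],[8.5,8.92,3.32,7.35,22.6],[8.5,8.92,3.32,7.35,22.6]]]'; python3 -c "
from h import *
go(.554,-.1215,.05,-58)"
```

```text
clock: 1.98
eef_pos: [0.5541, -0.1205, 0.1412]
tool_rot: [0.875, -0.484, 0.001, -0.0]
ft_force: [-0.5, 0.5, 0.1]
grip_width: 0.085
t 1.98 pos [ 0.5541 -0.1205  0.1412] head -57.9 tilt [ 1.4e-03 -5.0e-04 -1.0e+00] w 0.085 F [-0.5  0.5  0.1] -> cm [0.07 0.07 9.12] roll 0.1 j [-0.21  0.43  0.    1.14 -0.    2.37]
```

```bash
python3 -m inch '[[[8.5,0.07,0.07,4,0.1],[8.5,0.07,0.07,7,0.1],[8.5,0.07,0.07,9.1,0.1],[8.5,0.07,0.07,9.1,0.1],[8.5,0.07,0.07,9.1,0.1]]]'; python3 - <<'E'
from h import *
go(.554,-.1215,.05,-58)
p,d=optics.camera("side"); u,v=map(int,proj("side",[.554,-.12,.06])); cv2.imwrite("pics/s1.png",cv2.resize(p[v-50:v+50,u-60:u+60,::-1],(720,600),interpolation=cv2.INTER_CUBIC))
E
```

```text
clock: 2.6
eef_pos: [0.5552, -0.1211, 0.0522]
tool_rot: [0.875, -0.484, 0.002, -0.001]
ft_force: [-0.3, -0.9, 0.1]
grip_width: 0.0849
t 2.6 pos [ 0.5552 -0.1211  0.0522] head -57.9 tilt [ 0.0045 -0.0012 -1.    ] w 0.0849 F [-0.3 -0.9  0.1] -> cm [-0.03  0.12  0.22] roll 0.1 j [-0.21  0.52 -0.11  0.93 -0.    2.37]
```

View pics/s1.png

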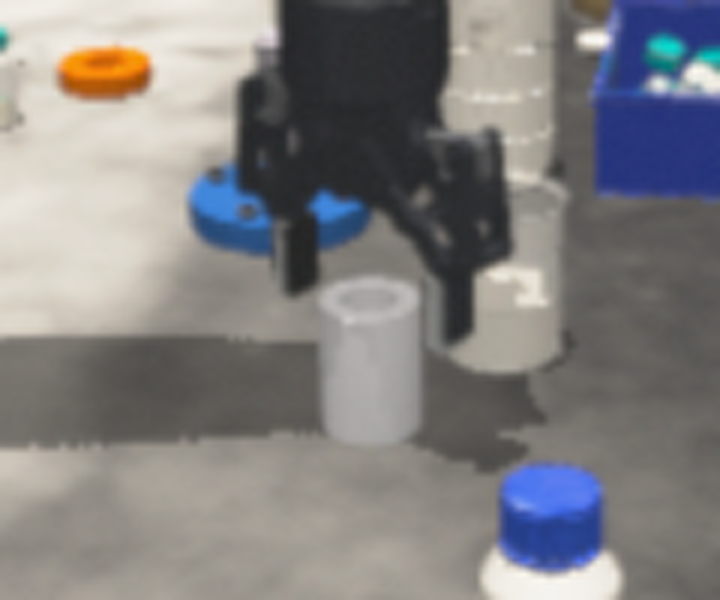

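The fingers straddle the spacer, whose rim is at (370,300) in the crop. The beaker is clear on the right. Closing now.

```bash
python3 -m inch '[[[8.5,0,0.1,0.2,0],[4,0,0.1,0.2,0],[4,0,0.1,0.2,0],[4,0,0.1,0.2,0],[4,0,0.1,0.2,0]]]';  python3 -m inch '[[[4,0,0,0,0],[4,0,0,0,0],[4,0,0,0,0],[4,0,0,-0.5,0],[4,0,0,-1,0]]]'; python3 - <<'E'
from h import *
go(.554,-.1215,.18,-58)
p,d=optics.camera("side"); u,v=map(int,proj("side",[.554,-.12,.06])); cv2.imwrite("pics/s2.png",cv2.resize(p[v-50:v+50,u-60:u+60,::-1],(720,600),interpolation=cv2.INTER_CUBIC))
E
```

```text
clock: 3.28
eef_pos: [0.555, -0.1221, 0.0511]
tool_rot: [0.875, -0.484, 0.003, -0.001]
ft_force: [-0.0, 0.3, 4.5]
grip_width: 0.045
clock: 3.9
eef_pos: [0.5545, -0.1219, 0.0608]
tool_rot: [0.875, -0.484, 0.002, -0.001]
ft_force: [0.3, -0.2, -1.1]
grip_width: 0.0446
t 3.9 pos [ 0.5545 -0.1219  0.0608] head -57.9 tilt [ 0.0049 -0.0014 -1.    ] w 0.0446 F [ 0.3 -0.2 -1.1] -> cm [ -0.02  -0.02 -11.92] roll 0.1 j [-0.22  0.51 -0.1   0.95 -0.    2.36]
```

View pics/s2.png

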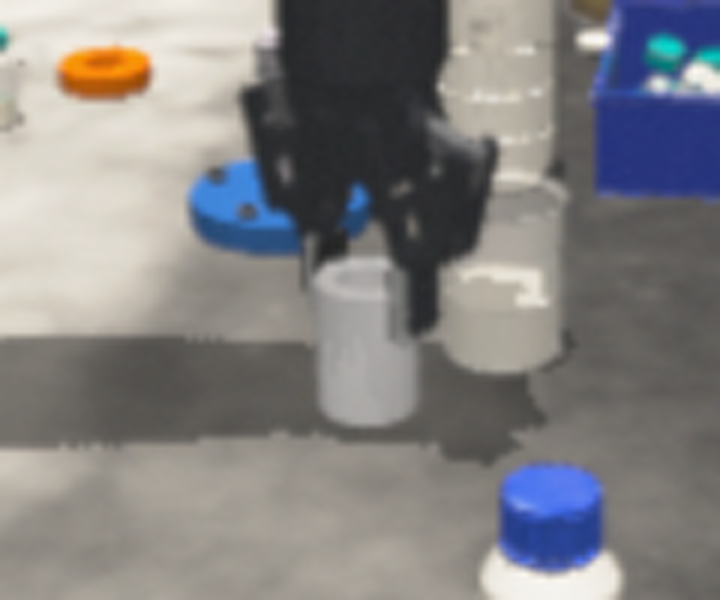

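```bash
python3 -m inch '[[[4,0,0,-5,0],[4,0,0,-9,0],[4,0,0,-12.2,0],[4,0,0,-12.4,0],[4,0,0,-12.4,0]]]'; python3 -c "
from h import *
go(.5665,.120,.185,-50)"
```

```text
clock: 4.58
eef_pos: [0.5538, -0.1217, 0.1847]
tool_rot: [0.875, -0.484, 0.003, -0.001]
ft_force: [-0.6, 0.1, -0.6]
grip_width: 0.0449
t 4.58 pos [ 0.5538 -0.1217  0.1847] head -57.9 tilt [ 0.0052 -0.0014 -1.    ] w 0.0449 F [-0.6  0.1 -0.6] -> cm [-19.8  -13.92  -0.05] roll -7.9 j [-0.22  0.4   0.07  1.23 -0.    2.37]
```

```bash
python3 -m inch '[[[4,-4.5,-3.1,0,-2],[4,-9.5,-6.7,0,-4],[4,-14.5,-10.2,0,-6],[4,-18.5,-13,0,-8],[4,-19.8,-13.9,0,-8]]]'; python3 -m inch '[[[4,0,0,0,0],[4,0,0,0,0],[4,0,0,0,0],[4,0,0,0,0],[4,0,0,0,0]]]';python3 - <<'E'
from h import *
go(.5665,.120,.185,-50)
for n in("side","top"):
    p,d=optics.camera(n); u,v=map(int,proj(n,[.566,.12,.12])); np.savez(n+"1.npz",p=p,d=d); cv2.imwrite(f"pics/{n}3.png",cv2.resize(p[v-50:v+50,u-60:u+60,::-1],(720,600),interpolation=cv2.INTER_CUBIC))
    print(n,u,v)
E
```

```text
clock: 5.2
eef_pos: [0.5649, 0.1226, 0.182]
tool_rot: [0.908, -0.42, 0.001, 0.001]
ft_force: [-0.8, 0.5, -1.2]
grip_width: 0.0446
clock: 5.82
eef_pos: [0.5651, 0.1219, 0.1822]
tool_rot: [0.907, -0.421, 0.001, 0.001]
ft_force: [0.0, 0.5, -1.0]
grip_width: 0.0453
t 5.83 pos [0.5651 0.1219 0.1822] head -49.7 tilt [ 0.0017 -0.0019 -1.    ] w 0.0453 F [ 0.   0.5 -1. ] -> cm [ 0.23  0.02 -0.27] roll 0.3 j [ 0.21  0.43  0.1   1.25 -0.    2.65]
side 271 188
top 244 208
```

View pics/side3.png

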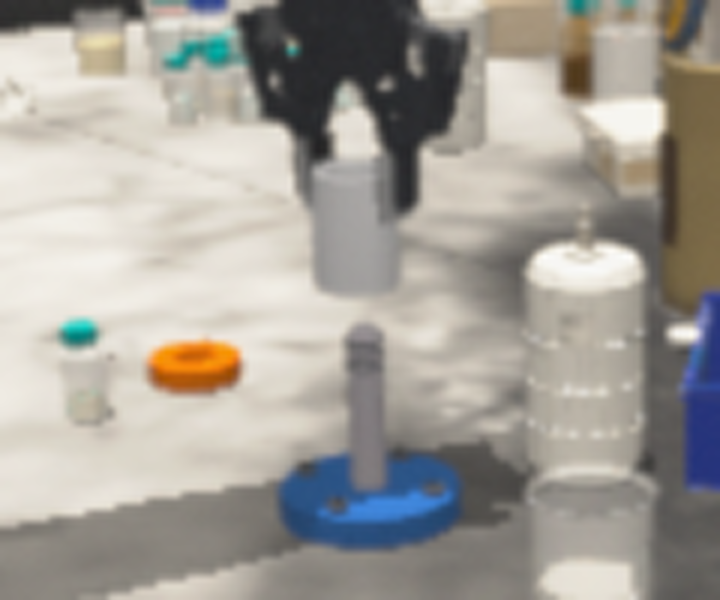

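View pics/top3.png

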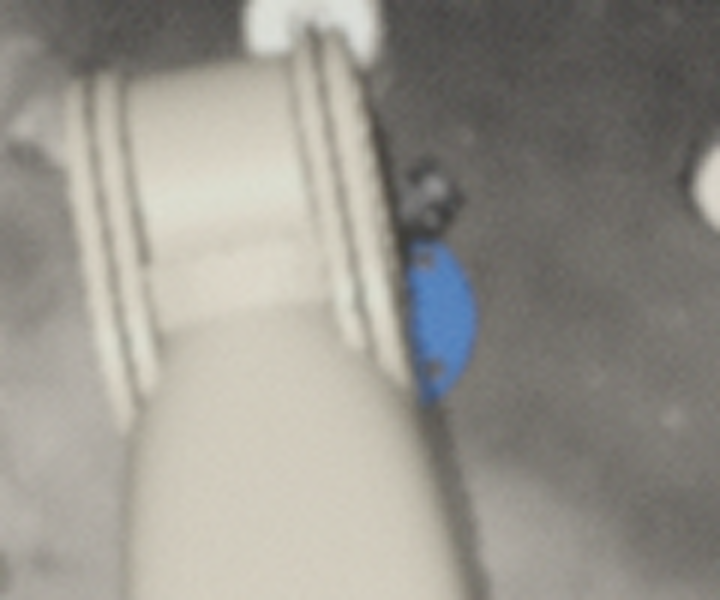

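```bash
python3 -m inch '[[[4,0.23,0.02,0.2,0],[4,0.27,0.02,0.4,0],[4,0.27,0.02,0.4,0],[4,0.27,0.02,0.4,0],[4,0.27,0.02,0.4,0]]]';cat >> h.py <<'E'
def edges(p,row,lo,hi,u0,wmax=26):
    g=cv2.GaussianBlur(p,(0,0),.8).astype(float)[row]
    d=np.abs(np.gradient(g,axis=0)).sum(1)
    def pk(a,b):
        i=a+int(np.argmax(d[a:b])); y0,y1,y2=d[i-1:i+2]; return i+.5*(y0-y2)/(y0-2*y1+y2)
    return pk(lo,u0),pk(u0,hi)
E
python3 - <<'E'
from h import *
go(.5665,.120,.178,-50)
p,d=optics.camera("side"); np.savez("side1.npz",p=p,d=d)
cv2.imwrite("pics/s4.png",cv2.resize(p[138:238,211:331,::-1],(720,600),interpolation=cv2.INTER_CUBIC))
for z in (.05,.065,.08,.095,.12,.135,.14,.145,.15):
    u,v=proj("side",[.566,.1205,z]); u=int(round(u));v=int(round(v)); w=7 if z<.1 else 12
    a,b=edges(p,v,u-w,u+w,u); uc,vc=proj("side",[.566,.1205,z]); print(z,v,round(a,2),round(b,2),'mid',round((a+b)/2,2),'expected',round(uc,2))
E
```

```text
clock: 6.55
eef_pos: [0.5667, 0.1201, 0.1782]
tool_rot: [0.907, -0.42, 0.001, 0.001]
ft_force: [0.1, 0.7, -1.2]
grip_width: 0.0448
t 6.55 pos [0.5667 0.1201 0.1782] head -49.7 tilt [ 0.0016 -0.0019 -1.    ] w 0.0448 F [ 0.1  0.7 -1.2] -> cm [-0.    0.02  0.02] roll 0.3 j [ 0.21  0.43  0.1   1.24 -0.    2.65]
0.05 209 268.35 274.83 mid 271.59 expected 271.94
0.065 205 268.3 274.83 mid 271.56 expected 271.79
0.08 200 268.2 274.7 mid 271.45 expected 271.63
0.095 196 268.07 274.54 mid 271.3 expected 271.47
0.12 189 265.5 270.77 mid 268.14 expected 271.21
0.135 184 263.31 277.96 mid 270.63 expected 271.04
0.14 183 263.17 277.89 mid 270.53 expected 270.99
0.145 181 262.84 277.88 mid 270.36 expected 270.93
0.15 180 262.86 278.02 mid 270.44 expected 270.88
```

View pics/s4.png

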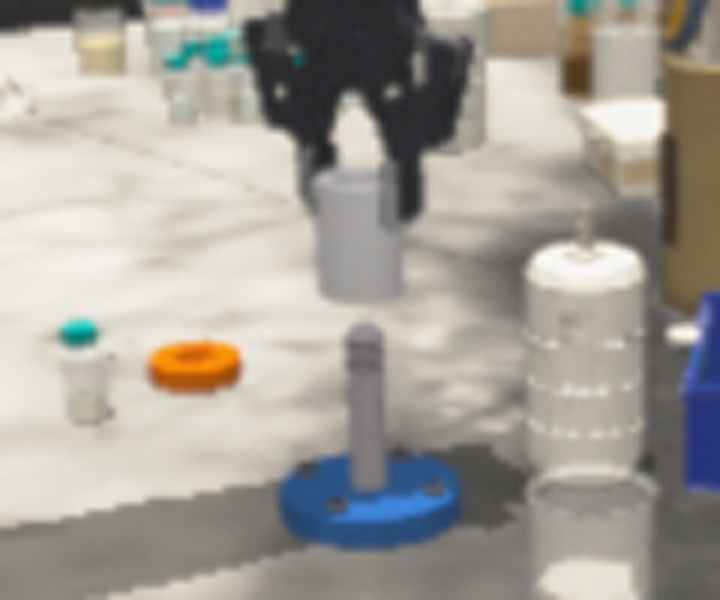

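```bash
python3 -m inch '[[[4,0.05,0.02,1,0],[4,0.05,0.02,2,0],[4,0.05,0.02,3,0],[4,0.05,0.02,4,0],[4,0.05,0.02,4,0]]]'; python3 -c "
from h import *
go(.567,.120,.0695,-50)"
```

```text
clock: 7.22
eef_pos: [0.566, 0.1193, 0.1368]
tool_rot: [0.907, -0.42, 0.0, 0.001]
ft_force: [-1.1, -0.0, -1.4]
grip_width: 0.0448
t 7.22 pos [0.566  0.1193 0.1368] head -49.7 tilt [-0.0011 -0.0024 -1.    ] w 0.0448 F [-1.1 -0.  -1.4] -> cm [ 0.01 -0.14  6.73] roll 0.3 j [ 0.21  0.46  0.03  1.15 -0.    2.65]
```

```bash
python3 -m inch '[[[4,0.02,-0.1,1.5,0],[4,0.02,-0.1,3,0],[4,0.02,-0.1,4.5,0],[4,0.02,-0.1,5.7,0],[4,0.02,-0.1,6,0]]]'; python3 -c "
from h import *
go(.567,.120,.0695,-50)"
```

```text
clock: 7.85
eef_pos: [0.566, 0.1195, 0.0754]
tool_rot: [0.907, -0.42, -0.001, 0.002]
ft_force: [0.6, -0.2, 0.2]
grip_width: 0.0446
t 7.85 pos [0.566  0.1195 0.0754] head -49.7 tilt [-0.0033 -0.0029 -1.    ] w 0.0446 F [ 0.6 -0.2  0.2] -> cm [ 0.02 -0.11  0.59] roll 0.3 j [ 0.21  0.52 -0.04  1.01 -0.    2.65]
```

```bash
python3 -m inch '[[[4,0.02,-0.1,0.3,0],[4,0.02,-0.1,0.5,0],[4,0.02,-0.1,0.6,0],[4,0.02,-0.1,0.65,0],[4,0.02,-0.1,0.65,0]]]'; python3 -c "
from h import *
go(.567,.120,.0695,-50)"
```

```text
clock: 8.48
eef_pos: [0.5671, 0.12, 0.0692]
tool_rot: [0.907, -0.42, -0.001, 0.002]
ft_force: [0.1, -0.5, -0.9]
grip_width: 0.0449
t 8.47 pos [0.5671 0.12   0.0692] head -49.7 tilt [-0.0027 -0.0028 -1.    ] w 0.0449 F [ 0.1 -0.5 -0.9] -> cm [-0.01  0.   -0.03] roll 0.3 j [ 0.21  0.53 -0.05  1.   -0.    2.65]
```

Not yet touching the flange, so I'll lower until the force shows contact.

```bash
python3 -m inch '[[[4,0,0,0.05,0],[4,0,0,0.1,0],[4,0,0,0.15,0],[4,0,0,0.2,0],[4,0,0,0.2,0]]]'; python3 -c "
from h import *
go(.567,.120,.0695,-50)"
```

```text
clock: 9.1
eef_pos: [0.5671, 0.1199, 0.0691]
tool_rot: [0.907, -0.42, -0.0, 0.002]
ft_force: [-4.5, -1.4, 10.6]
grip_width: 0.0448
t 9.1 pos [0.5671 0.1199 0.0691] head -49.7 tilt [-0.0017 -0.0025 -1.    ] w 0.0448 F [-4.5 -1.4 10.6] -> cm [-0.01  0.   -0.04] roll 0.3 j [ 0.21  0.53 -0.05  1.   -0.    2.65]
```

```bash
python3 -m inch '[[[4,0,0,0,0],[7,0,0,0,0],[8.5,0,0,0,0],[8.5,0,0,0,0],[8.5,0,0,0,0]]]';  python3 -m inch '[[[8.5,0,0,-3,0],[8.5,0,0,-7,0],[8.5,0,0,-11,0],[8.5,0,0,-13,0],[8.5,0,0,-13,0]]]'; python3 - <<'E'
from h import *
go(.507,.3645,.15,-40)
p,d=optics.camera("side"); np.savez("side2.npz",p=p,d=d)
cv2.imwrite("pics/s5.png",cv2.resize(p[138:238,211:331,::-1],(720,600),interpolation=cv2.INTER_CUBIC))
E
```

```text
clock: 9.72
eef_pos: [0.5671, 0.12, 0.0689]
tool_rot: [0.907, -0.42, -0.0, 0.002]
ft_force: [1.4, 0.3, -0.6]
grip_width: 0.0848
clock: 10.35
eef_pos: [0.5686, 0.1206, 0.2009]
tool_rot: [0.907, -0.42, 0.001, 0.0]
ft_force: [-0.1, 0.2, -1.2]
grip_width: 0.0855
t 10.35 pos [0.5686 0.1206 0.2009] head -49.7 tilt [ 0.0025 -0.0017 -1.    ] w 0.0855 F [-0.1  0.2 -1.2] -> cm [-22.6  -11.07   5.03] roll -9.7 j [ 0.21  0.42  0.14  1.29 -0.    2.65]
```

View pics/s5.png

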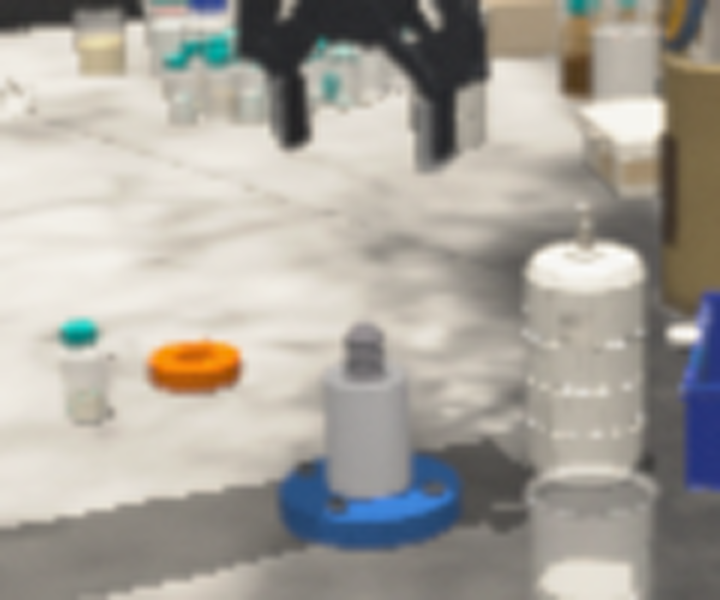

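The spacer sits home on the flange, with its top rim at (366,370) and the stud showing above. Now the washer.

```bash
python3 -m inch '[[[8.5,-5,-2.5,0,-2],[8.5,-10.5,-5,2,-4],[8.5,-16,-7.7,3,-7],[8.5,-20.5,-10,5,-9.7],[8.5,-22.6,-11.1,5,-9.7]]]'; python3 -m inch '[[[8.5,0,0,0,0],[8.5,0,0,0,0],[8.5,0,0,0,0],[8.5,0,0,0,0],[8.5,0,0,0,0]]]'; python3 - <<'E'
from h import *
go(.507,.3645,.05,-40)
for n in("side","top"):
    p,d=optics.camera(n); u,v=map(int,proj(n,[.507,.364,.03])); np.savez(n+"2.npz",p=p,d=d); cv2.imwrite(f"pics/{n}6.png",cv2.resize(p[v-50:v+50,u-60:u+60,::-1],(720,600),interpolation=cv2.INTER_CUBIC))
p=np.load("side2.npz")['p']
hsv=cv2.cvtColor(p,cv2.COLOR_RGB2HSV); H,S,V=[hsv[...,i].astype(int) for i in range(3)]
b,s=blob((abs(H-10)<8)&(S>150),(243,198)); print(b,s, plane("side",*b,.008))
print([np.round(proj("side",[.507,.3645,z]),2) for z in(0,.008,.016)])
E
```

```text
clock: 11.02
eef_pos: [0.5029, 0.3656, 0.1443]
tool_rot: [0.94, -0.341, -0.002, 0.004]
ft_force: [-0.1, 0.2, -0.4]
grip_width: 0.0851
clock: 11.65
eef_pos: [0.5035, 0.365, 0.1448]
tool_rot: [0.94, -0.341, -0.002, 0.004]
ft_force: [-0.5, 0.8, 0.2]
grip_width: 0.0848
t 11.65 pos [0.5035 0.365  0.1448] head -39.9 tilt [-0.0061 -0.0062 -1.    ] w 0.0848 F [-0.5  0.8  0.2] -> cm [ 0.31 -0.27  9.48] roll 0.1 j [ 0.63  0.54  0.19  1.23 -0.    2.9 ]
[243.29245283 198.56603774] [236 195  15   8 103] [0.50737252 0.36782851 0.008     ]
[array([243.45, 200.82]), array([243.33, 198.86]), array([243.2 , 196.89])]
```

View pics/side6.png

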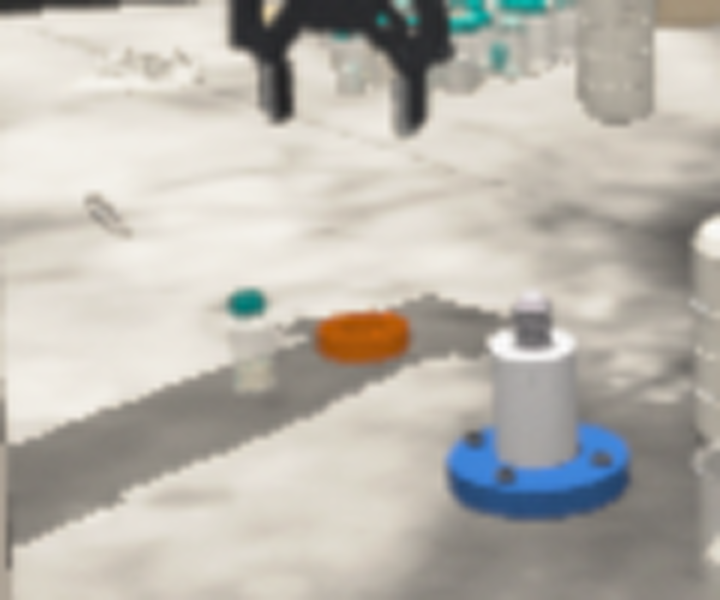

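The washer is at (363,337) in the crop, below the fingers, and the vial is clear at (250,340). The side-view mask agrees with the top estimate, about (0.507, 0.365).

```bash
python3 -m inch '[[[8.5,0.31,-0.27,3,0],[8.5,0.31,-0.27,6,0],[8.5,0.31,-0.27,9,0],[8.5,0.31,-0.27,10.5,0],[8.5,0.31,-0.27,10.5,0]]]'; python3 -c "
from h import *
go(.507,.365,.017,-40)"
```

```text
clock: 12.38
eef_pos: [0.5059, 0.3642, 0.0386]
tool_rot: [0.94, -0.341, -0.003, 0.005]
ft_force: [0.1, 0.5, 1.1]
grip_width: 0.0848
t 12.38 pos [0.5059 0.3642 0.0386] head -39.9 tilt [-0.0084 -0.0078 -0.9999] w 0.0848 F [0.1 0.5 1.1] -> cm [ 0.03 -0.15  2.15] roll 0.1 j [ 0.62  0.64  0.07  1.01 -0.    2.89]
```

```bash
python3 -m inch '[[[8.5,0.03,-0.15,1,0],[8.5,0.03,-0.15,1.7,0],[8.5,0.03,-0.15,2.1,0],[8.5,0.03,-0.15,2.1,0],[7,0.03,-0.15,2.1,0]]]'; python3 - <<'E'
from h import *
go(.507,.365,.017,-40)
p,d=optics.camera("side"); u,v=map(int,proj("side",[.507,.364,.03]));cv2.imwrite(f"pics/s7.png",cv2.resize(p[v-40:v+40,u-48:u+48,::-1],(720,600),interpolation=cv2.INTER_CUBIC))
E
```

```text
clock: 13.0
eef_pos: [0.5071, 0.3651, 0.0178]
tool_rot: [0.94, -0.341, -0.002, 0.005]
ft_force: [-0.7, -0.4, -0.4]
grip_width: 0.0706
t 13.0 pos [0.5071 0.3651 0.0178] head -39.9 tilt [-0.008  -0.0075 -0.9999] w 0.0706 F [-0.7 -0.4 -0.4] -> cm [-0.    0.02  0.08] roll 0.1 j [ 0.62  0.67  0.05  0.97 -0.    2.89]
```

View pics/s7.png

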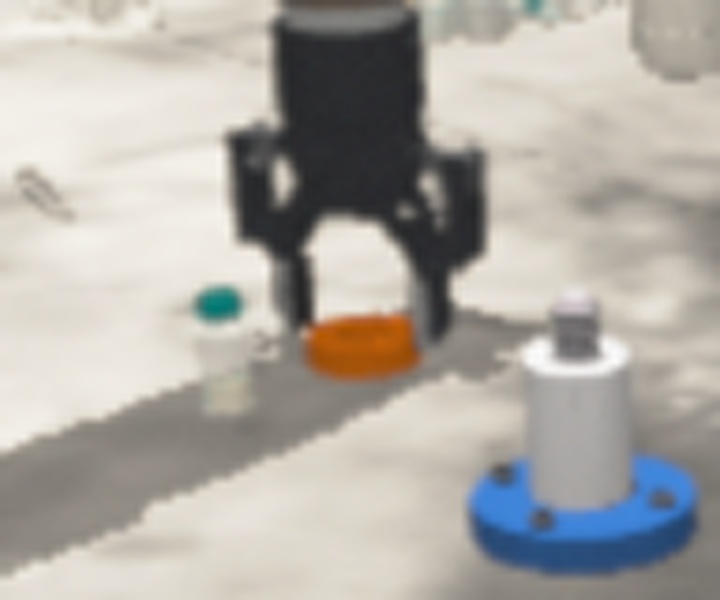

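The tips are about 7 mm above the bench, so I'll go 4 mm lower and close.

```bash
python3 -m inch '[[[7,0,0,0.3,0],[7,0,0,0.45,0],[7,0,0,0.45,0],[5.5,0,0,0.45,0],[5.5,0,0,0.45,0]]]'; python3 -m inch '[[[5.5,0,0,0,0],[5.5,0,0,0,0],[5.5,0,0,0,0],[5.5,0,0,0,0],[5.5,0,0,0,0]]]'; python3 -c "
from h import *
go(.507,.365,.017,-40)"
```

```text
clock: 13.68
eef_pos: [0.5075, 0.3654, 0.014]
tool_rot: [0.94, -0.341, -0.002, 0.004]
ft_force: [-0.6, -0.1, 2.6]
grip_width: 0.0568
clock: 14.3
eef_pos: [0.5075, 0.3655, 0.014]
tool_rot: [0.94, -0.341, -0.002, 0.004]
ft_force: [0.6, 0.2, 1.6]
grip_width: 0.0564
t 14.3 pos [0.5075 0.3655 0.014 ] head -39.9 tilt [-0.007  -0.0066 -1.    ] w 0.0564 F [0.6 0.2 1.6] -> cm [-0.01  0.07 -0.3 ] roll 0.1 j [ 0.62  0.67  0.05  0.96 -0.    2.89]
```

```bash
python3 -m inch '[[[5,0,0,0,0],[5,0,0,0,0],[5,0,0,-1,0],[5,0,0,-2,0],[5,0,0,-2,0]]]'; python3 - <<'E'
from h import *
go(.507,.365,.017,-40)
p,d=optics.camera("side"); u,v=map(int,proj("side",[.507,.364,.03]));cv2.imwrite(f"pics/s8.png",cv2.resize(p[v-40:v+40,u-48:u+48,::-1],(720,600),interpolation=cv2.INTER_CUBIC))
E
```

```text
clock: 14.92
eef_pos: [0.5086, 0.3662, 0.0355]
tool_rot: [0.94, -0.341, -0.001, 0.003]
ft_force: [-0.3, 0.6, -0.7]
grip_width: 0.057
t 14.93 pos [0.5086 0.3662 0.0355] head -39.9 tilt [-0.0047 -0.005  -1.    ] w 0.057 F [-0.3  0.6 -0.7] -> cm [-0.04  0.18  1.85] roll 0.1 j [ 0.62  0.65  0.07  1.   -0.    2.89]
```

View pics/s8.png

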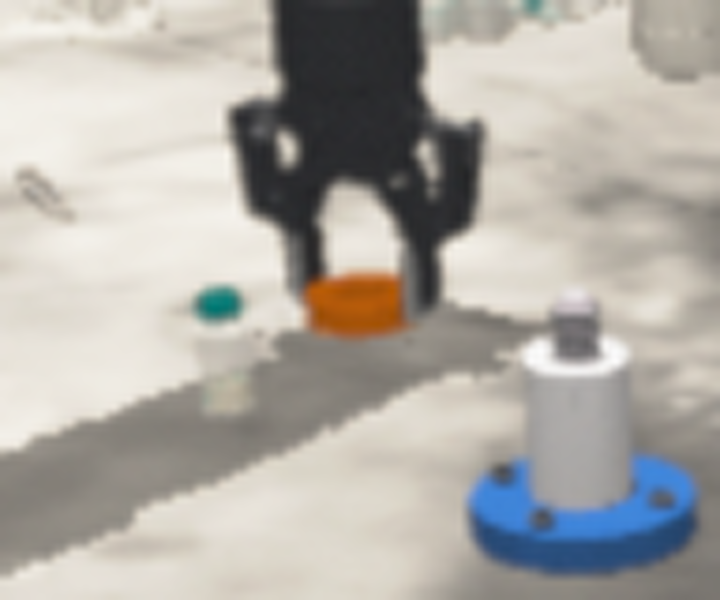

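Lifted level: the washer is at (357,305) between the tips. Carrying it to the stud.

```bash
python3 -m inch '[[[5,0,0,-4,0],[5,0,0,-8,0],[5,0,0,-12,0],[5,0,0,-12.3,0],[5,0,0,-12.3,0]]]'; python3 -c "
from h import *
go(.5668,.1203,.15,-50)"
```

```text
clock: 15.6
eef_pos: [0.5086, 0.3664, 0.1573]
tool_rot: [0.94, -0.341, -0.002, 0.004]
ft_force: [-0.1, -0.4, -2.0]
grip_width: 0.0568
t 15.6 pos [0.5086 0.3664 0.1573] head -39.9 tilt [-0.0062 -0.0061 -1.    ] w 0.0568 F [-0.1 -0.4 -2. ] -> cm [20.25 15.15  0.84] roll 10.1 j [ 0.62  0.55  0.23  1.26 -0.    2.89]
```

```bash
python3 -m inch '[[[5,4.4,3.3,0,2],[5,9,6.8,0,4],[5,14,10.5,0,7],[5,18,13.5,0,10],[5,20.2,15.1,0,10]]]'; python3 -m inch '[[[5,0,0,0,0],[5,0,0,0,0],[5,0,0,0,0],[5,0,0,0,0],[5,0,0,0,0]]]'; python3 -c "
from h import *
go(.5668,.1203,.150,-50)"
```

```text
clock: 16.23
eef_pos: [0.5657, 0.1179, 0.156]
tool_rot: [0.906, -0.423, -0.003, 0.006]
ft_force: [0.3, 0.6, 0.1]
grip_width: 0.0566
clock: 16.85
eef_pos: [0.5656, 0.1187, 0.156]
tool_rot: [0.906, -0.422, -0.003, 0.005]
ft_force: [0.3, 0.2, 0.0]
grip_width: 0.0567
t 16.85 pos [0.5656 0.1187 0.156 ] head -50.0 tilt [-0.0104 -0.0073 -0.9999] w 0.0567 F [0.3 0.2 0. ] -> cm [-0.04 -0.2   0.6 ] roll 0.0 j [ 0.21  0.45  0.07  1.2  -0.    2.65]
```

```bash
python3 -m inch '[[[5,-0.04,-0.2,0.3,0],[5,-0.04,-0.22,0.6,0],[5,-0.04,-0.22,0.9,0],[5,-0.04,-0.22,0.9,0],[5,-0.04,-0.22,0.9,0]]]'; python3 - <<'E'
from h import *
go(.5668,.1203,.150,-50)
p,d=optics.camera("side"); u,v=map(int,proj("side",[.567,.12,.11]));cv2.imwrite(f"pics/s9.png",cv2.resize(p[v-40:v+40,u-48:u+48,::-1],(720,600),interpolation=cv2.INTER_CUBIC))
for z in (.04,.05,.06,.07,.1,.135,.138,.141):
    u,v=proj("side",[.567,.120,z]); u=int(round(u));v=int(round(v)); w=12
    a,b=edges(p,v,u-w,u+w,u); uc,vc=proj("side",[.567,.120,z]); print(z,v,round(a,2),round(b,2),'mid',round((a+b)/2,2),'expected',round(uc,2))
hsv=cv2.cvtColor(p,cv2.COLOR_RGB2HSV); H,S,V=[hsv[...,i].astype(int) for i in range(3)]
b,s=blob((abs(H-10)<8)&(S>150),(271,185)); print(b,s); print(proj("side",[.567,.12,.14]))
E
```

```text
clock: 17.48
eef_pos: [0.567, 0.1203, 0.147]
tool_rot: [0.906, -0.422, -0.003, 0.006]
ft_force: [-0.7, -0.4, -0.4]
grip_width: 0.0569
t 17.48 pos [0.567  0.1203 0.147 ] head -50.0 tilt [-0.0105 -0.0073 -0.9999] w 0.0569 F [-0.7 -0.4 -0.4] -> cm [-0.01  0.02 -0.3 ] roll 0.0 j [ 0.21  0.46  0.07  1.18 -0.    2.65]
0.04 212 258.61 278.26 mid 268.44 expected 272.38
0.05 209 264.29 277.19 mid 270.74 expected 272.28
0.06 206 264.06 289.0 mid 276.53 expected 272.17
0.07 203 263.38 287.3 mid 275.34 expected 272.07
0.1 195 267.99 274.49 mid 271.24 expected 271.76
0.135 184 261.85 276.24 mid 269.04 expected 271.38
0.138 183 261.59 282.02 mid 271.81 expected 271.35
0.141 182 261.2 282.38 mid 271.79 expected 271.32
[269.39669421 181.90909091] [262 178  15   9 120]
(np.float64(271.3298926850979), np.float64(182.76782966627238))
```

View pics/s9.png

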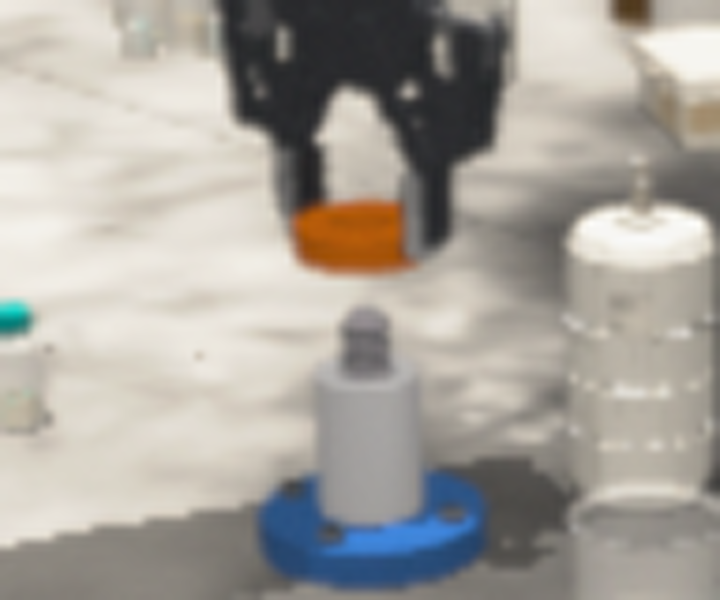

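```bash
python3 -m inch '[[[5,-0.05,0.02,1,0],[5,-0.05,0.02,1.8,0],[5,-0.05,0.02,2.6,0],[5,-0.05,0.02,3,0],[5,-0.05,0.02,3,0]]]'; python3 -c "
from h import *
go(.5668,.1203,.096,-50)"
```

```text
clock: 18.15
eef_pos: [0.566, 0.1203, 0.1166]
tool_rot: [0.906, -0.422, -0.004, 0.006]
ft_force: [0.8, 0.3, -0.5]
grip_width: 0.0568
t 18.15 pos [0.566  0.1203 0.1166] head -50.0 tilt [-0.0112 -0.0074 -0.9999] w 0.0568 F [ 0.8  0.3 -0.5] -> cm [ 0.06 -0.09  2.06] roll 0.0 j [ 0.21  0.49  0.02  1.12 -0.    2.65]
```

```bash
python3 -m inch '[[[5,0.02,-0.05,0.7,0],[5,0.02,-0.05,1.3,0],[5,0.02,-0.05,1.7,0],[5,0.02,-0.05,1.9,0],[5,0.02,-0.05,2,0]]]'; python3 -m inch '[[[5,0,0,0.05,0],[5,0,0,0.1,0],[5,0,0,0.15,0],[5,0,0,0.2,0],[5,0,0,0.2,0]]]'; python3 - <<'E'
from h import *
go(.5668,.1203,.096,-50)
p,d=optics.camera("side"); u,v=map(int,proj("side",[.567,.12,.11]));cv2.imwrite(f"pics/s10.png",cv2.resize(p[v-40:v+40,u-48:u+48,::-1],(720,600),interpolation=cv2.INTER_CUBIC))
E
```

```text
clock: 18.77
eef_pos: [0.5663, 0.1203, 0.0965]
tool_rot: [0.906, -0.422, -0.003, 0.006]
ft_force: [0.4, 0.4, -1.3]
grip_width: 0.0569
clock: 19.4
eef_pos: [0.5665, 0.1205, 0.0959]
tool_rot: [0.906, -0.422, -0.003, 0.005]
ft_force: [-2.9, -1.9, 5.9]
grip_width: 0.0567
t 19.4 pos [0.5665 0.1205 0.0959] head -50.0 tilt [-0.0098 -0.0068 -0.9999] w 0.0567 F [-2.9 -1.9  5.9] -> cm [ 0.03 -0.01 -0.01] roll 0.0 j [ 0.21  0.51 -0.01  1.07 -0.    2.65]
```

View pics/s10.png

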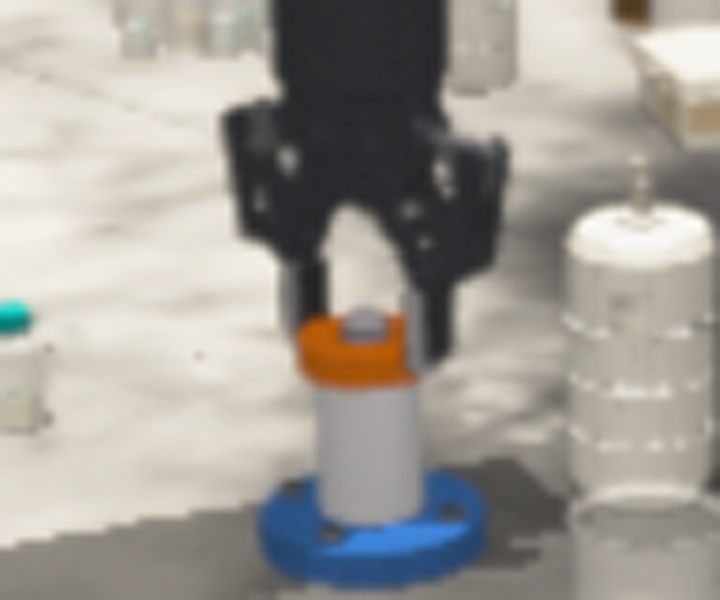

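The washer is threaded at (360,350), resting on the spacer with the stud nose showing, and the contact force is 6 N. Releasing.

```bash
python3 -m inch '[[[5,0,0,-0.02,0],[7,0,0,-0.02,0],[8.5,0,0,-0.02,0],[8.5,0,0,-0.02,0],[8.5,0,0,-0.02,0]]]';  python3 -m inch '[[[8.5,0,0,-2,0],[8.5,0,0,-5,0],[8.5,0,0,-9,0],[8.5,0,0,-11,0],[8.5,0,0,-11,0]]]'; python3 - <<'E'
from h import *
go(.4743,-.4005,.17,-61)
p,d=optics.camera("side"); u,v=map(int,proj("side",[.567,.12,.11]));cv2.imwrite(f"pics/s11.png",cv2.resize(p[v-40:v+40,u-48:u+48,::-1],(720,600),interpolation=cv2.INTER_CUBIC))
E
```

```text
clock: 20.08
eef_pos: [0.5664, 0.1205, 0.096]
tool_rot: [0.906, -0.422, -0.003, 0.005]
ft_force: [-0.5, 0.9, -0.1]
grip_width: 0.0852
clock: 20.7
eef_pos: [0.5688, 0.1215, 0.2079]
tool_rot: [0.906, -0.422, -0.001, 0.004]
ft_force: [1.3, 1.0, -1.4]
grip_width: 0.0849
t 20.7 pos [0.5688 0.1215 0.2079] head -50.0 tilt [-0.0057 -0.0059 -1.    ] w 0.0849 F [ 1.3  1.  -1.4] -> cm [33.89 40.78  4.16] roll 11.0 j [ 0.21  0.43  0.17  1.32 -0.    2.66]
```

View pics/s11.png

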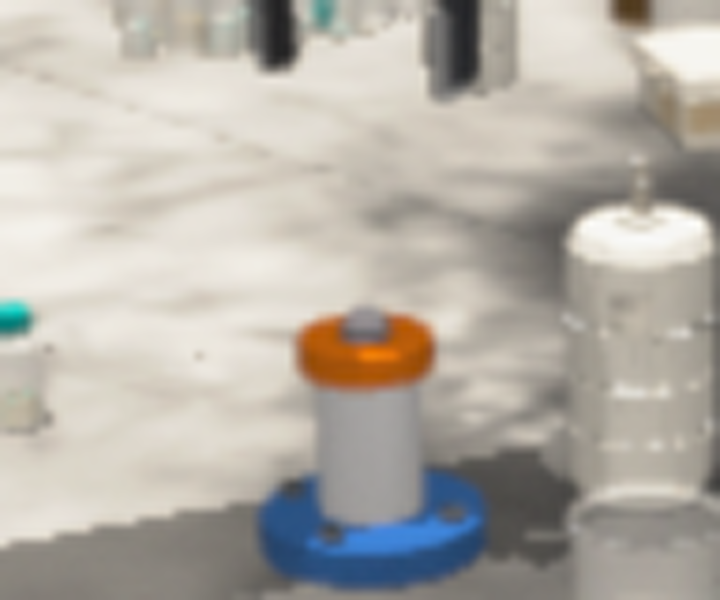

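The washer sits flat and centred on the spacer. Next I'll get the bushing, keeping height on the way.

```bash
python3 -m inch '[[[8.5,34,41,0,11],[8.5,34,41,0,11],[8.5,34,41,0,11],[8.5,34,41,0,11],[8.5,34,41,0,11]]]'; python3 -c "
from h import *
go(.4743,-.4005,.17,-61)"
```

```text
clock: 21.38
eef_pos: [0.5103, -0.1878, 0.2068]
tool_rot: [0.862, -0.507, -0.004, 0.005]
ft_force: [0.6, -0.7, -0.2]
grip_width: 0.0851
t 21.38 pos [ 0.5103 -0.1878  0.2068] head -61.0 tilt [-0.0115 -0.0055 -0.9999] w 0.0851 F [ 0.6 -0.7 -0.2] -> cm [16.85 13.43  3.84] roll 0.0 j [-0.35  0.35  0.06  1.29 -0.01  2.29]
```

```bash
python3 -m inch '[[[8.5,16.9,13.4,0,0],[8.5,16.9,13.4,1,0],[8.5,16.9,13.4,2,0],[8.5,16.9,13.4,3.8,0],[8.5,16.9,13.4,3.8,0]]]'; python3 - <<'E'
from h import *
go(.4743,-.4005,.12,-61)
p,d=optics.camera("side")
hsv=cv2.cvtColor(p,cv2.COLOR_RGB2HSV); H,S,V=[hsv[...,i].astype(int) for i in range(3)]
for y in(-.3985,-.4005,-.4025):
  print(y)
  for z in(.02,.03,.04,.05):
    u,v=proj("side",[.4743,y,z]); a,b=edges(p,round(v),round(u)-15,round(u)+15,round(u)); print(z,round(a,2),round(b,2),round((a+b)/2,2),round(u,2))
u,v=map(int,proj("side",[.4743,-.4,.06]));cv2.imwrite(f"pics/s12.png",cv2.resize(p[v-50:v+50,u-60:u+60,::-1],(720,600),interpolation=cv2.INTER_CUBIC))
E
```

```text
clock: 22.0
eef_pos: [0.4717, -0.4016, 0.1655]
tool_rot: [0.861, -0.509, -0.008, 0.005]
ft_force: [-0.3, 1.1, 0.1]
grip_width: 0.085
t 22.0 pos [ 0.4717 -0.4016  0.1655] head -61.2 tilt [-1.780e-02 -4.000e-04 -9.998e-01] w 0.085 F [-0.3  1.1  0.1] -> cm [ 0.07 -0.35  4.54] roll -0.2 j [-0.7   0.53  0.22  1.28 -0.01  1.94]
-0.3985
0.02 272.43 296.45 284.44 283.92
0.03 272.88 295.79 284.33 283.81
0.04 272.82 295.73 284.28 283.69
0.05 272.67 295.66 284.16 283.58
-0.4005
0.02 272.46 297.46 284.96 284.16
0.03 272.87 295.76 284.32 284.05
0.04 272.82 295.73 284.28 283.93
0.05 272.67 295.66 284.16 283.82
-0.4025
0.02 272.46 297.46 284.96 284.4
0.03 272.87 295.76 284.32 284.29
0.04 272.82 295.73 284.27 284.17
0.05 273.07 295.58 284.32 284.06
```

View pics/s12.png

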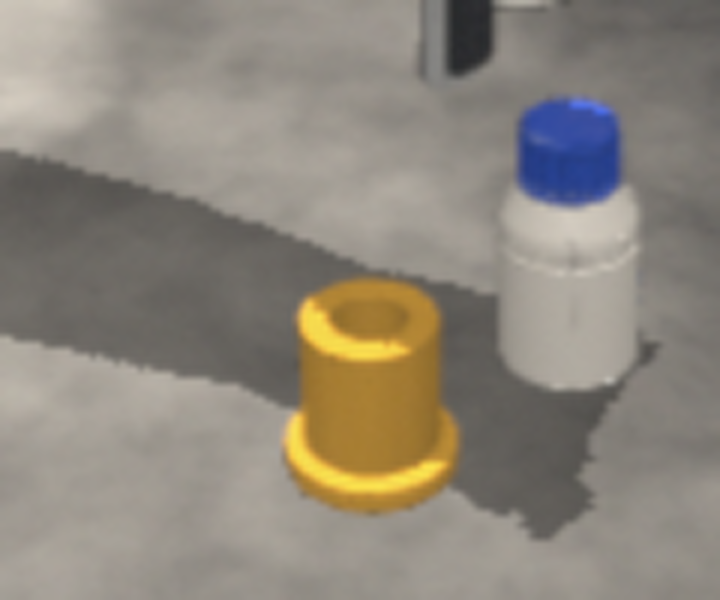

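The bushing is at (370,400) in the crop and the bottle at (570,240). The side view puts the bushing about 0.8 mm off my estimate, near (0.475, -0.401).

```bash
python3 -m inch '[[[8.5,0.15,-0.38,2,0],[8.5,0.15,-0.38,4.5,0],[8.5,0.15,-0.38,6.5,0],[8.5,0.15,-0.38,6.5,0],[8.5,0.15,-0.38,6.5,0]]]'; python3 -c "
from h import *
go(.475,-.401,.041,-61)"
```

```text
clock: 22.68
eef_pos: [0.4769, -0.3994, 0.1032]
tool_rot: [0.862, -0.508, -0.006, 0.005]
ft_force: [-0.2, -0.6, 0.2]
grip_width: 0.085
t 22.68 pos [ 0.4769 -0.3994  0.1032] head -61.0 tilt [-0.0147 -0.002  -0.9999] w 0.085 F [-0.2 -0.6  0.2] -> cm [0.08 0.15 6.22] roll -0.0 j [-0.69  0.58  0.13  1.14 -0.01  1.94]
```

```bash
python3 -m inch '[[[8.5,0.08,0.15,1.5,0],[8.5,0.08,0.15,3,0],[8.5,0.08,0.15,4.5,0],[8.5,0.08,0.15,6,0],[8.5,0.08,0.15,6.2,0]]]'; python3 - <<'E'
from h import *
go(.475,-.401,.041,-61)
p,d=optics.camera("side")
u,v=map(int,proj("side",[.4743,-.4,.06]));cv2.imwrite(f"pics/s13.png",cv2.resize(p[v-50:v+50,u-60:u+60,::-1],(720,600),interpolation=cv2.INTER_CUBIC))
E
```

```text
clock: 23.3
eef_pos: [0.4738, -0.4001, 0.0391]
tool_rot: [0.862, -0.508, -0.008, 0.004]
ft_force: [-0.4, 0.7, 0.3]
grip_width: 0.085
t 23.3 pos [ 0.4738 -0.4001  0.0391] head -61.0 tilt [-1.770e-02  5.000e-04 -9.998e-01] w 0.085 F [-0.4  0.7  0.3] -> cm [ 0.13 -0.06 -0.2 ] roll -0.0 j [-0.7   0.64  0.06  1.01 -0.01  1.94]
```

View pics/s13.png

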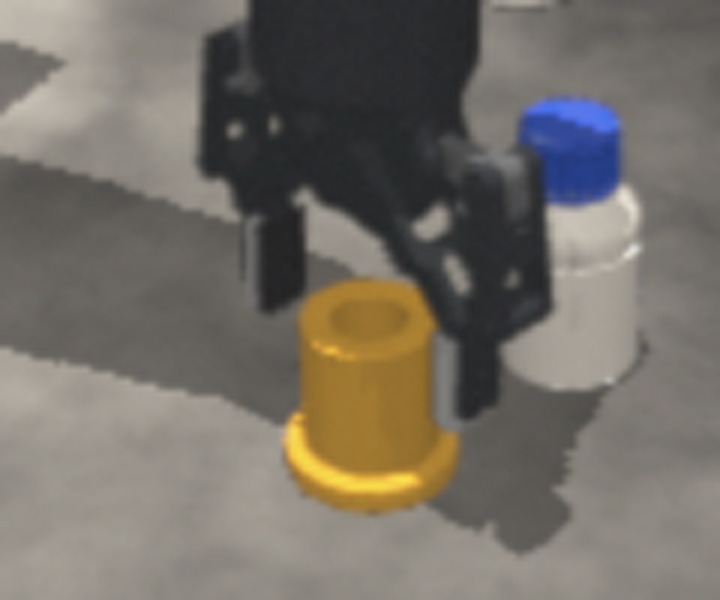

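The fingers straddle the body and the bottle is clear. Closing.

```bash
python3 -m inch '[[[8.5,0.13,-0.06,-0.2,0],[8.5,0.13,-0.06,-0.3,0],[4.2,0.13,-0.06,-0.3,0],[4.2,0.13,-0.06,-0.3,0],[4.2,0.13,-0.06,-0.3,0]]]';  python3 -m inch '[[[4.2,0,0,0,0],[4.2,0,0,0,0],[4.2,0,0,0,0],[4.2,0,0,0,0],[4.2,0,0,0,0]]]'; python3 -c "
from h import *
go(.475,-.401,.2,-61)"
```

```text
clock: 23.98
eef_pos: [0.476, -0.4017, 0.0437]
tool_rot: [0.862, -0.508, -0.006, 0.005]
ft_force: [0.0, -0.3, 3.0]
grip_width: 0.0469
clock: 24.6
eef_pos: [0.476, -0.4017, 0.0437]
tool_rot: [0.862, -0.508, -0.006, 0.005]
ft_force: [0.0, 0.4, 2.0]
grip_width: 0.0467
t 24.6 pos [ 0.476  -0.4017  0.0437] head -61.0 tilt [-0.0153 -0.0015 -0.9999] w 0.0467 F [0.  0.4 2. ] -> cm [ -0.21   0.27 -15.62] roll -0.0 j [-0.7   0.63  0.07  1.02 -0.01  1.94]
```

```bash
python3 -m inch '[[[4.2,0,0,-2,0],[4.2,-0.05,0.1,-6,0],[4.2,-0.1,0.2,-10,0],[4.2,-0.2,0.27,-14,0],[4.2,-0.2,0.27,-15.6,0]]]'; python3 - <<'E'
from h import *
go(.568,.1205,.2,-55)
p,d=optics.camera("side")
u,v=map(int,proj("side",[.4743,-.4,.18]));v=max(v,50);cv2.imwrite(f"pics/s14.png",cv2.resize(p[v-50:v+50,u-60:u+60,::-1],(720,600),interpolation=cv2.INTER_CUBIC))
E
```

```text
clock: 25.22
eef_pos: [0.4757, -0.4016, 0.2018]
tool_rot: [0.862, -0.508, -0.005, 0.005]
ft_force: [-0.2, 0.3, -2.3]
grip_width: 0.0466
t 25.23 pos [ 0.4757 -0.4016  0.2018] head -61.0 tilt [-0.013  -0.0034 -0.9999] w 0.0466 F [-0.2  0.3 -2.3] -> cm [-41.19 -33.38  -0.12] roll -6.0 j [-0.7   0.51  0.29  1.36 -0.01  1.94]
```

View pics/s14.png

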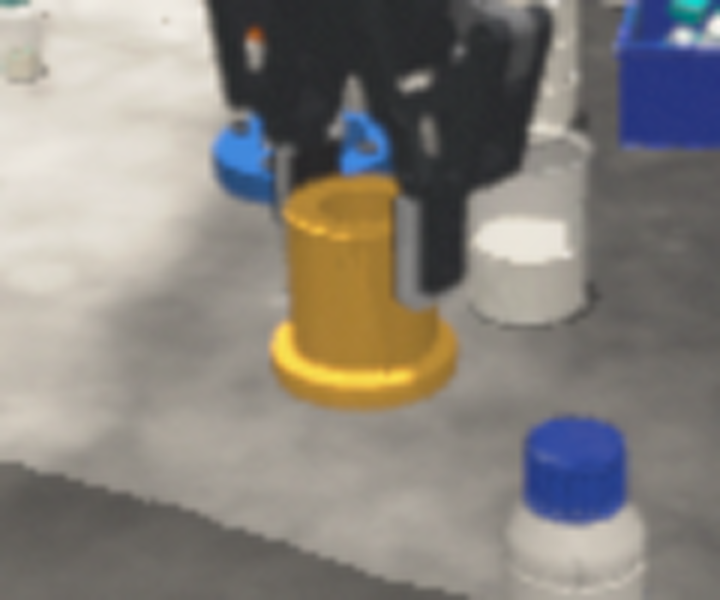

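```bash
python3 -m inch '[[[4.2,-4,-3.2,0,0],[4.2,-9,-7.3,0,-2],[4.2,-14,-11.3,0,-3],[4.2,-19,-15.4,0,-5],[4.2,-23,-18.6,0,-6]]]'; python3 -c "
from h import *
go(.5668,.120,.2,-55)"
```

```text
clock: 25.9
eef_pos: [0.5262, -0.1081, 0.1986]
tool_rot: [0.887, -0.461, -0.006, 0.005]
ft_force: [0.5, -0.5, -2.4]
grip_width: 0.0467
t 25.9 pos [ 0.5262 -0.1081  0.1986] head -55.0 tilt [-0.0154 -0.0034 -0.9999] w 0.0467 F [ 0.5 -0.5 -2.4] -> cm [-16.35 -16.42  -0.28] roll 0.0 j [-0.2   0.35  0.03  1.27 -0.01  2.33]
```

```bash
python3 -m inch '[[[4.2,-4,-4,0,0],[4.2,-8.5,-8.5,0,2],[4.2,-12.5,-12.5,0,2],[4.2,-15.3,-15.4,0,2],[4.2,-16.3,-16.4,0,2]]]';  python3 -m inch '[[[4.2,0,0,0,0],[4.2,0,0,0,0],[4.2,0,0,0,0],[4.2,0,0,0,0],[4.2,0,0,0,0]]]'; python3 -c "
from h import *
go(.5668,.120,.185,-55)"
```

```text
clock: 26.52
eef_pos: [0.5659, 0.1218, 0.1946]
tool_rot: [0.88, -0.475, -0.007, 0.006]
ft_force: [-0.3, -0.5, -3.2]
grip_width: 0.0468
clock: 27.15
eef_pos: [0.566, 0.1212, 0.1949]
tool_rot: [0.88, -0.476, -0.007, 0.006]
ft_force: [-0.2, 0.1, -2.6]
grip_width: 0.047
t 27.15 pos [0.566  0.1212 0.1949] head -56.8 tilt [-0.0189 -0.0041 -0.9998] w 0.047 F [-0.2  0.1 -2.6] -> cm [ 0.15 -0.02  0.99] roll -1.8 j [ 0.21  0.44  0.15  1.31 -0.    2.77]
```

```bash
python3 -m inch '[[[4.2,0.15,-0.02,0.5,0],[4.2,0.15,-0.04,1,0],[4.2,0.15,-0.04,1,0],[4.2,0.15,-0.04,1,0],[4.2,0.15,-0.04,1,0]]]'; python3 - <<'E'
from h import *
go(.5668,.120,.185,-55)
p,d=optics.camera("side"); u,v=map(int,proj("side",[.567,.12,.11]));cv2.imwrite(f"pics/s15.png",cv2.resize(p[v-50:v+50,u-60:u+60,::-1],(720,600),interpolation=cv2.INTER_CUBIC))
g=lambda z,w:[round(x,2) for x in edges(p,round(proj("side",[.567,.12,z])[1]),*(int(round(271.5+k)) for k in(-w,w,0)))]
for z,w in((.06,9),(.07,9),(.087,14),(.09,14),(.104,6),(.144,14),(.147,14),(.155,11),(.16,11),(.165,11),(.17,11)):
    a,b=g(z,w); print(z,a,b,'mid',round((a+b)/2,2),'exp',round(proj("side",[.566,.1203,z])[0],2))
E
```

```text
clock: 27.78
eef_pos: [0.5671, 0.1202, 0.185]
tool_rot: [0.88, -0.476, -0.007, 0.006]
ft_force: [0.1, 0.0, -2.5]
grip_width: 0.0469
t 27.77 pos [0.5671 0.1202 0.185 ] head -56.8 tilt [-0.0185 -0.0041 -0.9998] w 0.0469 F [ 0.1  0.  -2.5] -> cm [0.   0.04 0.  ] roll -1.8 j [ 0.21  0.44  0.14  1.28 -0.    2.77]
0.06 264.03 276.4 mid 270.21 exp 271.85
0.07 263.7 278.77 mid 271.24 exp 271.75
0.087 262.07 280.4 mid 271.24 exp 271.57
0.09 262.07 280.4 mid 271.24 exp 271.54
0.104 258.5 274.04 mid 266.27 exp 271.39
0.144 261.18 279.5 mid 270.34 exp 270.96
0.147 260.97 279.76 mid 270.36 exp 270.93
0.155 262.74 278.71 mid 270.73 exp 270.84
0.16 262.89 278.24 mid 270.56 exp 270.78
0.165 262.89 278.02 mid 270.46 exp 270.73
0.17 262.88 278.21 mid 270.54 exp 270.67
```

View pics/s15.png

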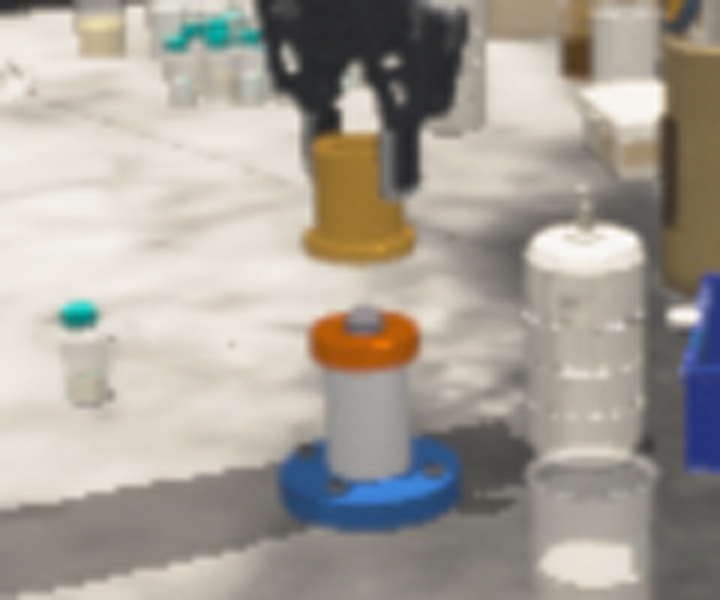

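Bushing and stack line up within about 1 mm: the flange is centred at x≈359 and the washer at x≈364, and the view is slanted. Lowering.

```bash
python3 -m inch '[[[4.2,0.05,0.03,0.8,0],[4.2,0.05,0.03,1.6,0],[4.2,0.06,0.01,2.4,0],[4.2,0.06,0,3,0],[4.2,0.06,0,3.2,0]]]'; python3 -c "
from h import *
go(.5672,.120,.1417,-57)"
```

```text
clock: 28.45
eef_pos: [0.5665, 0.1195, 0.1523]
tool_rot: [0.88, -0.476, -0.008, 0.007]
ft_force: [-0.8, 0.5, -1.9]
grip_width: 0.0467
t 28.45 pos [0.5665 0.1195 0.1523] head -56.8 tilt [-0.0197 -0.0043 -0.9998] w 0.0467 F [-0.8  0.5 -1.9] -> cm [ 0.01 -0.11  1.06] roll 0.2 j [ 0.21  0.46  0.08  1.21 -0.    2.77]
```

```bash
python3 -m inch '[[[4.2,0.01,-0.08,0.3,0],[4.2,0.01,-0.08,0.5,0],[4.2,0.01,-0.08,0.7,0],[4.2,0.01,-0.1,0.85,0],[4.2,0.01,-0.1,0.95,0]]]'; python3 -c "
from h import *
go(.5672,.120,.1417,-57)"; python3 -m inch '[[[4.2,0,0,0.05,0],[4.2,0,0,0.1,0],[4.2,0,0,0.15,0],[4.2,0,0,0.2,0],[4.2,0,0,0.2,0]]]'; python3 - <<'E'
from h import *
go(.5672,.120,.1417,-57)
p,d=optics.camera("side"); u,v=map(int,proj("side",[.567,.12,.11]));cv2.imwrite(f"pics/s16.png",cv2.resize(p[v-50:v+50,u-60:u+60,::-1],(720,600),interpolation=cv2.INTER_CUBIC))
E
```

```text
clock: 29.08
eef_pos: [0.5672, 0.1199, 0.1427]
tool_rot: [0.88, -0.476, -0.008, 0.007]
ft_force: [-0.1, 0.5, -1.7]
grip_width: 0.0468
t 29.07 pos [0.5672 0.1199 0.1427] head -56.8 tilt [-0.0196 -0.0043 -0.9998] w 0.0468 F [-0.1  0.5 -1.7] -> cm [-0.  -0.   0.1] roll 0.2 j [ 0.21  0.47  0.07  1.19 -0.    2.77]
clock: 29.7
eef_pos: [0.5676, 0.12, 0.1417]
tool_rot: [0.88, -0.476, -0.007, 0.006]
ft_force: [-1.8, 0.2, 4.7]
grip_width: 0.0468
t 29.7 pos [0.5676 0.12   0.1417] head -56.8 tilt [-0.0181 -0.0039 -0.9998] w 0.0468 F [-1.8  0.2  4.7] -> cm [-0.02  0.03  0.  ] roll 0.2 j [ 0.21  0.47  0.07  1.18 -0.    2.77]
```

View pics/s16.png

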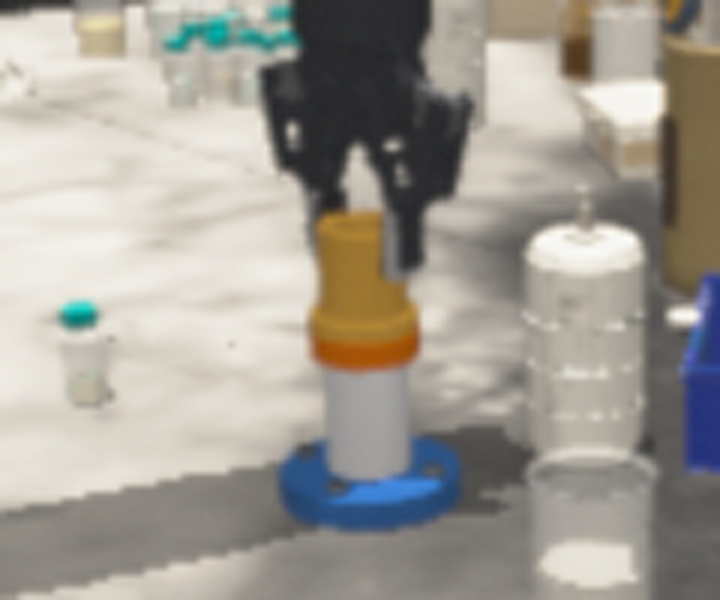

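Contact comes at exactly the height expected for home (0.1417 m). Releasing and retreating.

```bash
python3 -m inch '[[[4.2,0,0,0.1,0],[4.2,0,0,0.1,0],[4.2,0,0,0.05,0],[6,0,0,0,0],[8.5,0,0,0,0]]]';  python3 -m inch '[[[8.5,0,0,0,0],[8.5,0,0,-2,0],[8.5,0,0,-4,0],[8.5,0,0,-7,0],[8.5,0,0,-10,0]]]'; python3 - <<'E'
from h import *
go(.45,.02,.26,-57)
E
```

```text
clock: 30.38
eef_pos: [0.5675, 0.12, 0.1413]
tool_rot: [0.88, -0.476, -0.007, 0.006]
ft_force: [-0.5, -0.6, 0.0]
grip_width: 0.0761
clock: 31.0
eef_pos: [0.5693, 0.1204, 0.2417]
tool_rot: [0.88, -0.476, -0.007, 0.006]
ft_force: [0.1, 0.9, 0.3]
grip_width: 0.085
t 31.0 pos [0.5693 0.1204 0.2417] head -56.8 tilt [-0.0191 -0.0042 -0.9998] w 0.085 F [0.1 0.9 0.3] -> cm [ 1.86 15.51 -1.56] roll 0.2 j [ 0.21  0.42  0.25  1.42 -0.    2.77]
```

```bash
python3 -m inch '[[[8.5,3,6,-1,0],[8.5,6,12,-1.5,0],[8.5,8,17,-1.5,0],[8.5,8,20,-1.5,0],[8.5,8,20,-1.5,0]]]'; python3 - <<'E'
from h import *
go(.45,.02,.26,-57)
for n in("side","top"):
    p,d=optics.camera(n); np.savez(n+"9.npz",p=p,d=d); P=cloud(n,d)
    u,v=map(int,proj(n,[.567,.12,.09])); cv2.imwrite(f"pics/{n}17.png",cv2.resize(p[v-50:v+50,u-60:u+60,::-1],(720,600),interpolation=cv2.INTER_CUBIC))
    cv2.imwrite(f"pics/{n}17f.png",p[:,:,::-1])
    if n=="top":
        Q=P.reshape(-1,3); q=Q[(np.hypot(Q[:,0]-.567,Q[:,1]-.12)<.04)&(Q[:,2]>.14)&(Q[:,2]<.18)]
        print("bushing top",len(q),np.median(q,0).round(4)); A=np.c_[q[:,:2]-q[:,:2].mean(0),np.ones(len(q))]; print("plane slope",np.linalg.lstsq(A,q[:,2],rcond=None)[0].round(4))
E
```

```text
clock: 31.62
eef_pos: [0.4445, -0.0572, 0.2602]
tool_rot: [0.879, -0.477, -0.007, 0.006]
ft_force: [1.1, 0.4, -0.6]
grip_width: 0.0851
t 31.62 pos [ 0.4445 -0.0572  0.2602] head -57.0 tilt [-0.019  -0.0042 -0.9998] w 0.0851 F [ 1.1  0.4 -0.6] -> cm [-6.18 -4.67 -0.02] roll 0.0 j [-0.12  0.15 -0.07  1.37 -0.01  2.44]
bushing top 173 [0.5666 0.1211 0.1556]
plane slope [0.022  0.0259 0.1554]
```

View pics/side17.png

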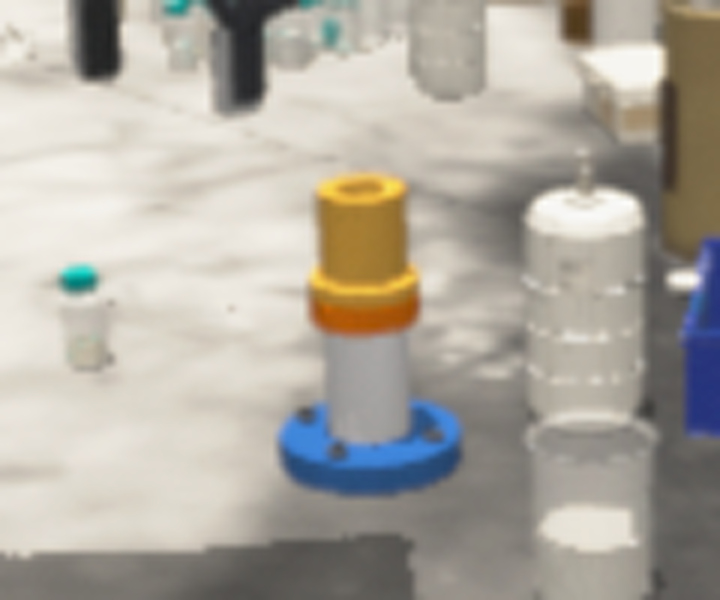

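View pics/top17f.png

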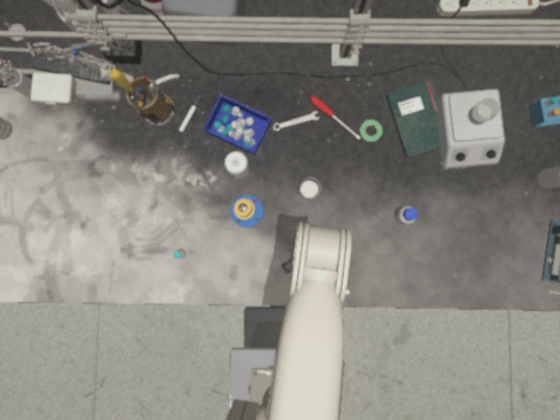

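View pics/side17f.png

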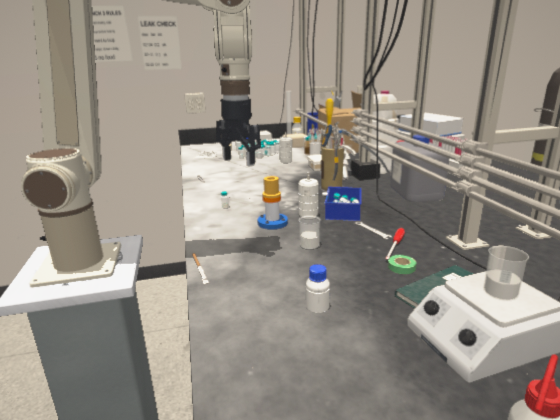

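The stack is complete, and its top measures 0.1556 m against 0.156 m expected. The bottle (408,214), vial (179,254), beaker (309,189) and drum (236,162) are at the same pixels as before.

```bash
python3 -m inch '[[[8.5,0,0,0,0],[8.5,0,0,0,0],[8.5,0,0,0,0],[8.5,0,0,0,0],[8.5,0,0,0,0]]]'; python3 -c "
from h import *
print(ticket.job_done())"
```

```text
clock: 32.35
eef_pos: [0.4464, -0.0559, 0.26]
tool_rot: [0.88, -0.476, -0.007, 0.006]
ft_force: [0.2, 0.6, 0.2]
grip_width: 0.0849
the job is handed in; nothing more can be done
None
```

The stack is built on the stud in the order asked: spacer, then washer, then bushing, each the same way up as it stood. I handed the job in at about 32 s of the 72 s allowed; the system gave no verdict.

- **Seating:** I lowered each part in the gripper until light contact (about 5 to 11 N), then released it. Each made contact within about 1 mm of the height worked out for it sitting home.
- **Final check:** The side picture shows three flush, upright parts. The bushing top measured 155.6 mm by depth camera, against 156 mm nominal. The bottle, vial, beaker and drum are upright at the same pixels as at the start. The gripper is well clear and touching nothing.
- **Disagreements:**
  - A plane fitted to the coarse depth of the bushing rim came out tilted about 2°. I put this down to mixed edge pixels, because the picture and the height agree with it sitting flat.
  - The tool had drifted about 1° off vertical by the end. The forces stayed low.
  - The finger opening read 1 to 3 mm under the true diameters.

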